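Build up a slot-cutter head on the router arbor

ROBOT

A 7-joint arm with a two-finger parallel gripper is mounted at the origin on a cart in front of the work surface, level with it; the furniture and walls round the work are solid. World frame = base frame: x ahead of the robot, y to its left, z up, the work surface at z = 0. Lengths are in mm, angles in rad, forces in N, time in s.
With the tool pointing down it reaches from about 425 to 875 mm from the base axis. Payload 8.4 kg.
Tool frame: the origin (TCP) lies at the very end of the fingers, on their centre line; the grasp point (between the pads) lies 19 mm behind it (manip.grip_depth is the z of the grasp point in the tool frame, in mm); z points along the fingers, y is the line along which they close (so a half turn about z gives the same grasp; the last joint's range is limited). The gripper opens to 85 mm and grips with 20 to 120 N. Pads are 22 mm wide; open, the fingers measure 114 mm over their backs; the gripper's body (76 mm by 85 mm) begins 54 mm behind the grasp point. The pads swing forward as they close: fully open they stand 13 mm farther back than shut.
Start: joints at [1.239, 0.333, 0.04, 1.465, -0.013, 1.343, -0.059], TCP at [149.936, -632.442, 231.308] pointing down, gripper open.
Joint ranges: [-2.58, 2.58], [-0.38, 2.09], [-1.3, 1.39], [0.25, 2.4], [-1.5, 4.64], [0.08, 2.09], [-2.65, 2.65]. Speed limits (rad/s): [2.22, 2.22, 2.79, 2.79, 3.14, 3.14, 3.14].

INTERFACE

Orientations are given as a rotation vector (axis times angle).
In Python, from plant import manip gives the robot as it stands.
- The arm moves only by the shell command python3 -m crank 'ROWS' [FORCE]. ROWS is JSON, a list of rows, each a list of 7 numbers: the shift along the world's x, y, z in cm, then the turn, a rotation vector about the world's x, y, z in rad, then the finger opening in cm, from 0 to 8.54. In form: [[x, y, z, rx, ry, rz, fingers], ...]. A call has 1 to 20 rows; each row is the pose to reach, as a shift and turn from the pose commanded when the call began; what a row does not reach only later rows make up. A row lasts 1/12 s, in which the tool goes at most 41.7 mm and 7.16 degrees, less where a joint would pass 70% of its speed; a pose out of reach is approached as far as the arm can. A call with a gripper value outside its range is refused whole. The fingers move at their own pace and stop on an object; FORCE is the grip in N (left out, the last holds). Time passes only in rows, so rows that repeat a pose let the fingers close. It gives the time, the measured TCP pose, the force, the opening and the grip force at its end, in the units of the state.
- manip.get_obs(): the state, without advancing time (a new reading comes with each control period).
- manip.snapshot(name): name is "scene" or "side" or "wrist"; returns the picture (384x512x3 uint8, blue, green, red); there is no depth.
- manip.camera_model(name): a dict with "fx", "fy", "cx", "cy" (pixels), "R" (3x3) and "t" (3): a world point X has camera coordinates R X + t. Camera axes: x right, y down, z forward; pixel columns grow to the right and rows downward; lengths in mm; the calibration is good to about 2 mm. A picture is of the moment at which its call begins: read the wrist's pose just before it. camera_model takes no time and is no camera call; for the wrist camera it gives the pose at the moment of the call.
- manip.hand_in(): hands the job in; it is judged then, once.
The state is a dict: "time": time; "joint_positions": joint angles; "joint_vel": joint speeds; "tau": joint torques, N m; "position": TCP position; "eef_rot": TCP orientation; "ft_force": force on the tool from outside, world axes, zero at the start; "moment": the same for the moment, N m; "finger_gap": finger opening in mm; "gripper_force": force on a finger pad.
Only numpy, scipy, OpenCV 4.12 (cv2) and the standard library are available. Lean on these libraries where they do the work, as an engineer would, in place of code of your own. Each camera call takes 0.05 s, during which the arm holds its last target. There are 200 camera calls.

TASK

Build up the cutter head on the upright arbor: first the tall spacer sleeve, then the four-wing cutter with its hub up, the guide bearing, the thin collar, and last the knurled slip nut over the nose, each one let go fully home on the part below before the next is fitted. The wide-bore collar and the small bearing do not fit this arbor; leave them lying where they are.

Things in the scene. Friction and masses are not known exactly. Their poses are not given: they have to be found in the camera images.
- arbor: upright steel cutter arbor, fixed by a dark round flange 76 mm across, 12 mm high. Origin: centre of the flange's underside, on the bench; z = shaft axis; yaw is of no matter. Round shoulder 40 mm across, top at 26 mm: the parts stack on it. Shaft 16 mm across up to 83 mm, tapering to a threaded nose 10 mm across from 87 to 94 mm, chamfered tip (6 mm across) at 97 mm
- sleeve: tall plain aluminium spacer sleeve: 40 mm outside, 18.5 mm bore, 30 mm high, standing on end. Origin: centre of its underside; z up along the bore. Both ends alike. Goes first, on the shoulder
- cutter: dark steel four-wing slot cutter: round hub 36 mm across, 14 mm high, 18.5 mm bore; at its foot four wings 5 mm thick with bright tips, at +-45 and +-135 degrees from its x axis (about 69 mm across the tips of a pair). Lies hub up, fitted hub up; the bare hub above 5 mm can be gripped. Origin: centre of its underside; z up along the bore
- bearing: guide ball bearing with steel races and a black seal: 42 mm outside, 18.5 mm bore, 10 mm thick, lying flat. Origin: centre of its underside; z up along the bore
- washer_collar: thin plain steel collar: 34 mm outside, 18.5 mm bore, 6 mm thick, lying flat. Origin: centre of its underside; z up along the bore
- slip_nut: round knurled dark slip nut: 31 mm outside, 13.2 mm smooth bore, 10 mm thick, lying flat; it slides freely over the arbor's nose (no turning) but not over the 16 mm shaft. Origin: centre of its underside; z up along the bore
- wide_collar: aluminium collar for a bigger machine: 56 mm outside, 31 mm bore, 12 mm thick. Not wanted: stays where it lies. Origin: centre of its underside
- small_bearing: small ball bearing, 26 mm outside, 8 mm bore, 8 mm thick, too small for this arbor. Not wanted: stays where it lies. Origin: centre of its underside
Not all that is in view belongs to the job. What is shaped like the bearing but green is not meant.

How it is judged:
By the outcome, as a careful person would: the job done as asked, in the order asked, and still so for the second after the job is handed in, with the robot touching nothing.
It also fails if it takes over 125 s, if anything falls off the work surface, if the arm or the gripper's body presses on something with over 40 N, if the wrist force passes 120 N, or if a joint passes its speed limit or range.

## Working session

There is one attempt and no reset: what is moved stays moved. The work goes in short steps, Python scripts to look and compute and a shell command to move; the robot and the scene stay as the last step left them, time stands still between calls to the robot, and variables do not carry over. Pictures are saved under pics/ and viewed, at most 14 in all, crops included, and the job is handed in when it is done.

```bash
mkdir -p pics; ls
python3 - <<'E'
from plant import manip
import cv2,numpy as np
for n in ["scene","side","wrist"]:
    m=manip.camera_model(n); print(n,{k:np.round(v,3).tolist() for k,v in m.items()})
    cv2.imwrite(f"pics/{n}0.png",cv2.resize(manip.snapshot(n),(800,600),interpolation=cv2.INTER_CUBIC))
print(manip.get_obs(),manip.grip_depth)
E
```

```text
pics
scene {'fx': 356.598, 'fy': 356.598, 'cx': 254.339, 'cy': 190.627, 'R': [[-0.632, -0.775, -0.015], [-0.553, 0.464, -0.692], [0.543, -0.429, -0.722]], 't': [341.52, 353.952, 565.288]}
side {'fx': 469.134, 'fy': 469.134, 'cx': 257.071, 'cy': 195.618, 'R': [[0.981, -0.196, 0.002], [-0.081, -0.413, -0.907], [0.179, 0.889, -0.421]], 't': [-582.349, 71.899, 1062.041]}
wrist {'fx': 284.492, 'fy': 284.492, 'cx': 253.203, 'cy': 193.78, 'R': [[0.231, -0.973, -0.002], [-0.928, -0.221, 0.298], [-0.291, -0.067, -0.955]], 't': [-648.244, -38.264, 379.55]}
{'time': 0.15, 'joint_positions': array([ 1.23877826,  0.33375074,  0.03986382,  1.46601406, -0.01337993,
        1.34330034, -0.05843769]), 'joint_vel': array([ 6.54889136e-05, -2.76434970e-03, -2.82217663e-05, -3.05701703e-03,
        8.40885094e-04, -8.80533372e-04, -7.37165700e-04]), 'tau': array([ 2.73533260e-03, -6.59043789e+01,  1.36746380e+00, -4.05870795e+01,
        1.68602279e-02,  9.68366861e-03,  5.06878985e-05]), 'position': array([ 149.87235463, -632.14578365,  230.65053382]), 'eef_rot': array([-3.11914323e+00, -3.64844183e-01,  3.67331718e-04]), 'ft_force': array([-0.72596869, -0.68614198, -0.43723676]), 'moment': array([-0.03083902,  0.04007138,  0.04365287]), 'gripper_force': 0.0, 'finger_gap': 85.6887311190331} -18.700000000000003
```

View pics/scene0.png

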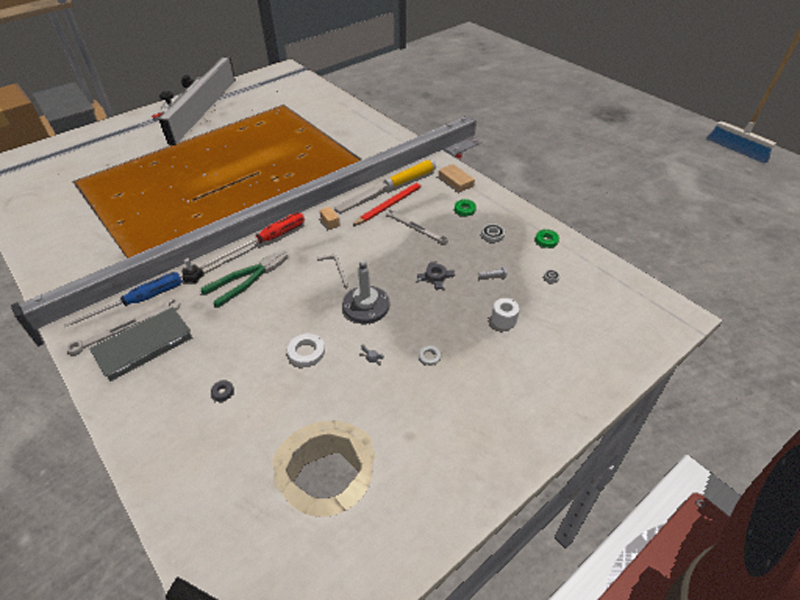

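View pics/side0.png

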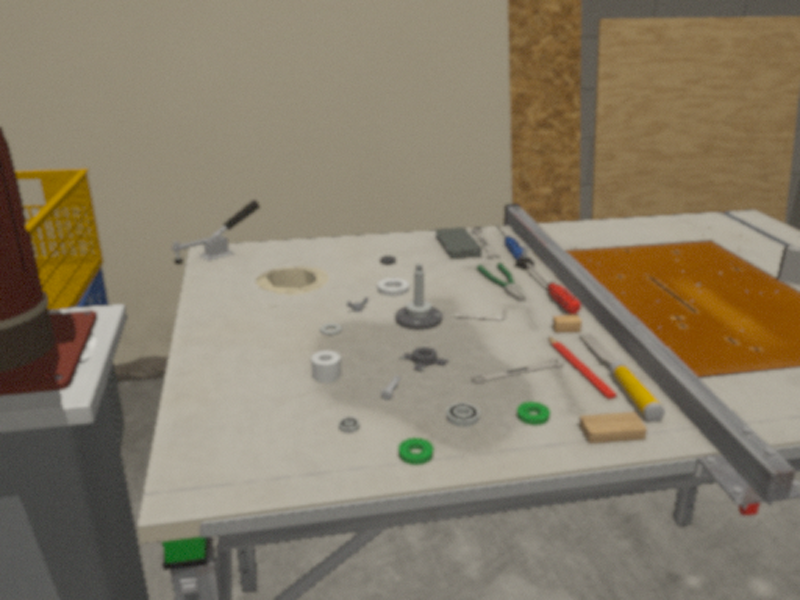

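View pics/wrist0.png

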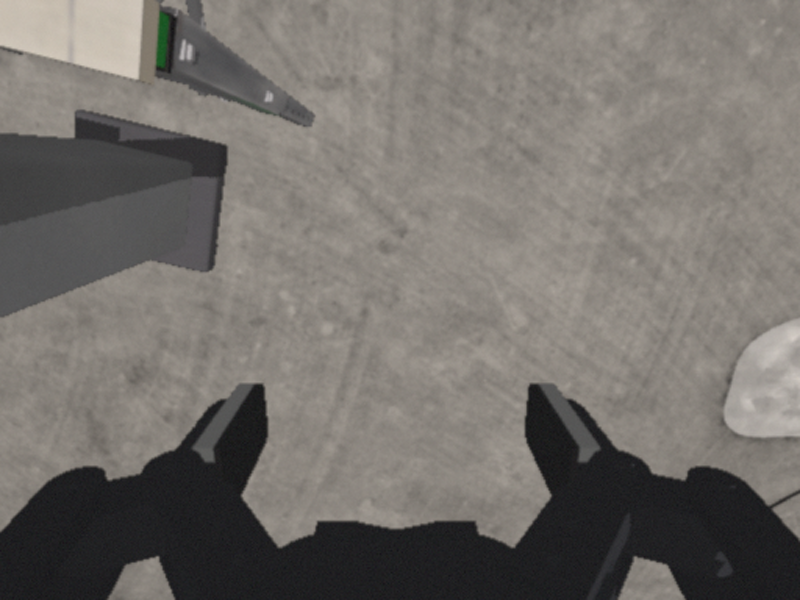

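The scene picture (800x600 scale) shows the arbor at (366,303), sleeve (506,305), cutter (435,272), bearing (493,232), thin collar (430,355), nut (222,390), wide collar (305,350) and small bearing (551,276). The side picture shows the same parts at arbor tip (419,267), sleeve (326,357), cutter (425,354), bearing (463,411), collar (330,329) and nut (388,260). The wrist camera sees only the floor.

```bash
cat > h.py <<'E'
import numpy as np,cv2
from plant import manip
def ray(m,px):
    u,v=px; R=np.array(m["R"]);t=np.array(m["t"])
    d=R.T@np.array([(u-m["cx"])/m["fx"],(v-m["cy"])/m["fy"],1]); return -R.T@t,d
def onz(m,px,z):
    o,d=ray(m,px); return o+d*(z-o[2])/d[2]
def tri(l):
    A=np.zeros((3,3));b=np.zeros(3);rs=[ray(*x) for x in l]
    for o,d in rs:
        d=d/np.linalg.norm(d);P=np.eye(3)-np.outer(d,d);A+=P;b+=P@o
    X=np.linalg.solve(A,b)
    return X,[np.linalg.norm(np.cross(X-o,d/np.linalg.norm(d))) for o,d in rs]
def proj(m,X):
    c=np.array(m["R"])@X+m["t"]; return m["fx"]*c[0]/c[2]+m["cx"],m["fy"]*c[1]/c[2]+m["cy"]
E
python3 - <<'E'
from h import *
s=manip.camera_model("scene");d=manip.camera_model("side");k=1.5625
P={"arbtip":((363,264),(419,267)),"sleeve":((506,304),(326,357)),"cutter":((435,269),(425,353)),"bearing":((493,231),(463,411)),"collar":((430,354),(330,328)),"nut":((222,389),(388,259.5)),"wide":((305,348),(393,285)),"small":((551,275),(348,423)),"wing":((371,354),(358,304)),"bolt":((491,274),(390,387))}
for n,(a,b) in P.items():
    X,e=tri([(s,np.array(a)/k),(d,np.array(b)/k)]); print(n,X.round(1),np.round(e,1))
E
```

```text
arbtip [ 6.207e+02 -3.000e-01  8.950e+01] [0.5 0.5]
sleeve [ 459.  -150.4   29.8] [0.3 0.3]
cutter [ 601.6 -132.7   11.6] [0.4 0.4]
bearing [ 614.  -284.2    7.7] [1.4 1.4]
collar [477.7 -10.9   2.9] [0.8 0.8]
nut [618.3 256.6   4. ] [0.4 0.4]
wide [603.4 127.    6.9] [0.6 0.6]
small [ 471.3 -277.1    4.7] [0.1 0.1]
wing [531.3  58.3   7.5] [1.1 1.1]
bolt [ 537.7 -202.4    4. ] [0.2 0.2]
```

```bash
python3 -m crank '[[37,50,2,0,0,1.339,6],[37,50,2,0,0,1.339,6],[37,50,2,0,0,1.339,6],[37,50,2,0,0,1.339,6],[37,50,2,0,0,1.339,6],[37,50,2,0,0,1.339,6],[37,50,2,0,0,1.339,6],[37,50,2,0,0,1.339,6],[37,50,2,0,0,1.339,6],[37,50,2,0,0,1.339,6],[37,50,2,0,0,1.339,6],[37,50,2,0,0,1.339,6],[37,50,2,0,0,1.339,6],[37,50,2,0,0,1.339,6],[37,50,2,0,0,1.339,6],[37,50,2,0,0,1.339,6],[37,50,2,0,0,1.339,6],[37,50,2,0,0,1.339,6],[37,50,2,0,0,1.339,6],[37,50,2,0,0,1.339,6]]' 30
cat > w.py <<'E'
import sys
from h import *
n=sys.argv[1]; o=manip.get_obs(); m=manip.camera_model("wrist"); im=manip.snapshot("wrist")
cv2.imwrite(f"pics/{n}.png",cv2.resize(im,(800,600),interpolation=cv2.INTER_CUBIC)); cv2.imwrite(f"pics/{n}_raw.png",im)
import pickle; pickle.dump((m,o),open(f"pics/{n}.pkl","wb"))
print(o["time"],o["position"].round(1),o["eef_rot"].round(4),o["joint_positions"].round(2),o["ft_force"].round(1))
E
python3 w.py w1
```

```text
time: 1.82
position: [519.3, -133.9, 251.2]
eef_rot: [2.223, 2.22, -0.001]
ft_force: [-0.2, 0.2, -0.4]
finger_gap: 59.7
gripper_force: 0.0
1.8167 [ 519.3 -133.9  251.2] [ 2.2231e+00  2.2197e+00 -9.0000e-04] [ 0.67  0.13 -0.54  1.69  0.07  1.34  0.11] [-0.2  0.2 -0.4]
```

View pics/w1.png

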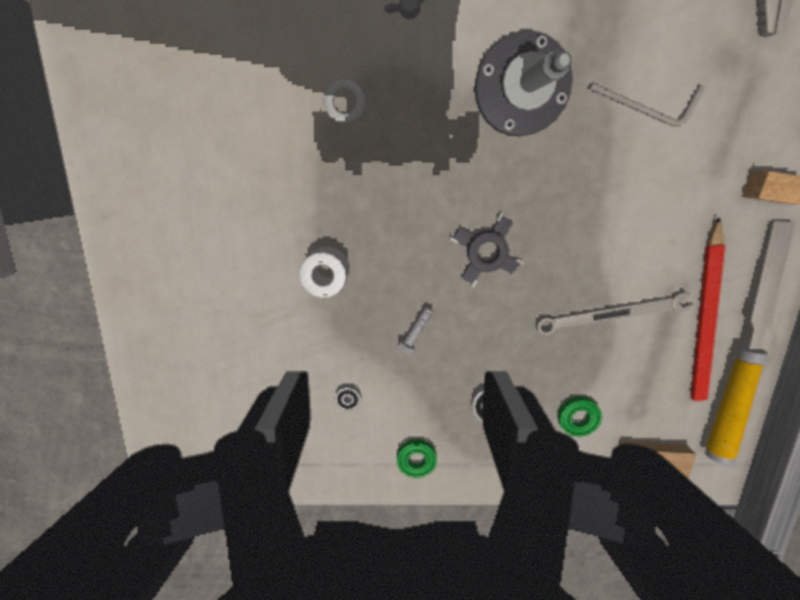

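The wrist picture shows the sleeve top at (323,275), cutter hub (488,250), thin collar (344,101), arbor tip (562,61) with shoulder at about (529,81), small bearing (347,397). The bearing is half hidden by the right finger.

Run:
```python
from h import *
import pickle
m,o=pickle.load(open("pics/w1.pkl","rb"));k=1.5625
for n,p,z in [("sleeve",(323.5,275),30),("sleeve bore",(322.5,275),30),("cutter",(488,250.5),14),("collar",(344,100.5),6),("tip",(562,61),97),("flange",(524,81.5),12),("green1",(416,457),10),("green2",(580,415),10)]:
    print(n,onz(m,np.array(p)/k,z).round(1))
R=np.array(m["R"]);print("cam",(-R.T@m["t"]).round(1))
s=manip.camera_model("scene");d=manip.camera_model("side")
a=np.array
for n,A,B,C in [("sleeve",(506,304),(326,357),(323,275)),("cutter",(435,269),(425,353),(488,250.5)),("tip",(363,263.5),(419,267),(562,61)),("collar",(430,354),(330,328),(344,100.5))]:
    X,e=tri([(s,a(A)/k),(d,a(B)/k),(m,a(C)/k)]);print(n,X.round(1),np.round(e,1))
```

```text
sleeve [ 459.4 -145.5   30. ]
sleeve bore [ 458.5 -145.5   30. ]
cutter [ 599.4 -127.9   14. ]
collar [478.8  -8.3   6. ]
tip [619.1   1.8  97. ]
flange [619.7   4.4  12. ]
green1 [ 540.3 -339.6   10. ]
green2 [ 700.2 -291.4   10. ]
cam [520.  -56.8 392.7]
sleeve [ 458.8 -148.    29.4] [2.2 1.  2.3]
cutter [ 601.  -130.6   11.3] [2.1 1.2 2.4]
tip [620.9   1.2  90.1] [1.7 0.9 2. ]
collar [477.9  -9.4   2.9] [1.7 0.7 1.6]
```

```bash
python3 -m crank '[[-6.1,-1.5,-6,0,0,0,6],[-6.1,-1.5,-12,0,0,0,6],[-6.1,-1.5,-18,0,0,0,6],[-6.1,-1.5,-18,0,0,0,6],[-6.1,-1.5,-18,0,0,0,6],[-6.1,-1.5,-18,0,0,0,6],[-6.1,-1.5,-18,0,0,0,6],[-6.1,-1.5,-18,0,0,0,6]]'
python3 w.py w2
```

```text
time: 2.53
position: [460.4, -148.0, 73.3]
eef_rot: [2.219, 2.22, 0.002]
ft_force: [-0.1, -0.3, 1.3]
finger_gap: 60.0
gripper_force: 0.0
2.5333 [ 460.4 -148.    73.3] [2.2194e+00 2.2204e+00 1.8000e-03] [ 0.7   0.19 -0.52  2.02  0.11  0.96  0.13] [-0.1 -0.3  1.3]
```

View pics/w2.png

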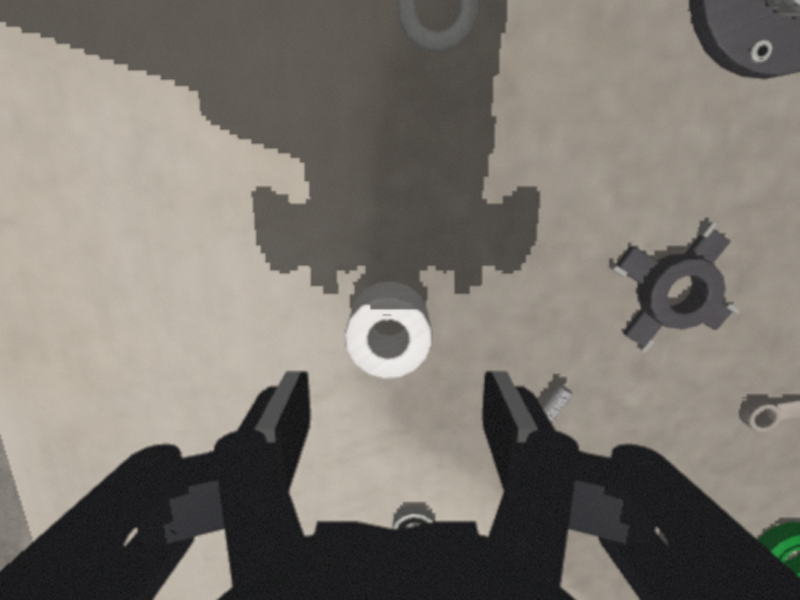

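The sleeve top is centred at (388.5,339) between fingers whose midline is column 396. The cutter hub is at (685,292).

Run:
```python
from h import *
import pickle
m,o=pickle.load(open("pics/w2.pkl","rb"));m1,o1=pickle.load(open("pics/w1.pkl","rb"));k=1.5625
print("sleeve",onz(m,np.array((388.5,339))/k,30).round(1),"cutter",onz(m,np.array((684,291))/k,14).round(1))
print("two-wrist",tri([(m,np.array((388.5,339))/k),(m1,np.array((323,275))/k)]),tri([(m,np.array((684,291))/k),(m1,np.array((488,250.5))/k)]))
for z in (73,49,30): print(z,np.array(proj(m,np.array([460.4,-148,z])))*k)
print(manip.get_obs()["position"])
```

```text
sleeve [ 458.  -145.4   30. ] cutter [ 596.9 -127.6   14. ]
two-wrist (array([ 458.18123474, -146.50519663,   26.77839844]), [np.float64(0.29577862817234984), np.float64(0.2957786281724275)]) (array([ 600.46193361, -128.99538244,    8.70385864]), [np.float64(0.1365568928614919), np.float64(0.13655689286155615)])
73 [393.66541553 391.04058525]
49 [393.7611012  362.35506375]
30 [393.82126585 344.31835573]
[ 460.89855194 -147.9761465    73.70514236]
```

```bash
python3 -m crank '[[-0.27,0.15,-3,0,0,0,6],[-0.27,0.15,-5.5,0,0,0,6],[-0.27,0.15,-6.8,0,0,0,6],[-0.27,0.15,-6.8,0,0,0,6],[-0.27,0.15,-6.8,0,0,0,3.5],[-0.27,0.15,-6.8,0,0,0,3.5],[-0.27,0.15,-6.8,0,0,0,3.5],[-0.27,0.15,-6.8,0,0,0,3.5],[-0.27,0.15,-6.8,0,0,0,3.5],[-0.27,0.15,-6.8,0,0,0,3.5]]' 40
python3 w.py w3
```

```text
time: 3.42
position: [458.0, -146.3, 5.5]
eef_rot: [2.218, 2.22, 0.002]
ft_force: [-2.1, 1.4, 7.7]
finger_gap: 39.3
gripper_force: 40.3
3.4167 [ 458.  -146.3    5.5] [2.2181e+00 2.2201e+00 2.1000e-03] [ 0.67  0.29 -0.5   2.08  0.19  0.82  0.06] [-2.1  1.4  7.7]
```

```bash
python3 -m crank '[[0,0,3,0,0,0,3.5],[0,0,7,0,0,0,3.5],[3,2,11.5,0,0,0,3.5],[7,5,11.5,0,0,0,3.5],[11,8,11.5,0,0,0,3.5],[14.5,10,11.5,0,0,0,3.5],[16.2,11,11.5,0,0,0,3.5],[16.2,11,11.5,0,0,0,3.5],[16.2,11,11.5,0,0,0,3.5],[16.2,11,11.5,0,0,0,3.5]]'
python3 w.py w4
```

```text
time: 4.3
position: [618.3, -36.0, 118.9]
eef_rot: [2.22, 2.223, 0.0]
ft_force: [-0.1, -1.4, -1.0]
finger_gap: 38.9
gripper_force: 41.0
4.3 [618.3 -36.  118.9] [2.2196e+00 2.2230e+00 1.0000e-04] [ 0.44  0.41 -0.57  1.65  0.24  1.15 -0.19] [-0.1 -1.4 -1. ]
```

View pics/w4.png

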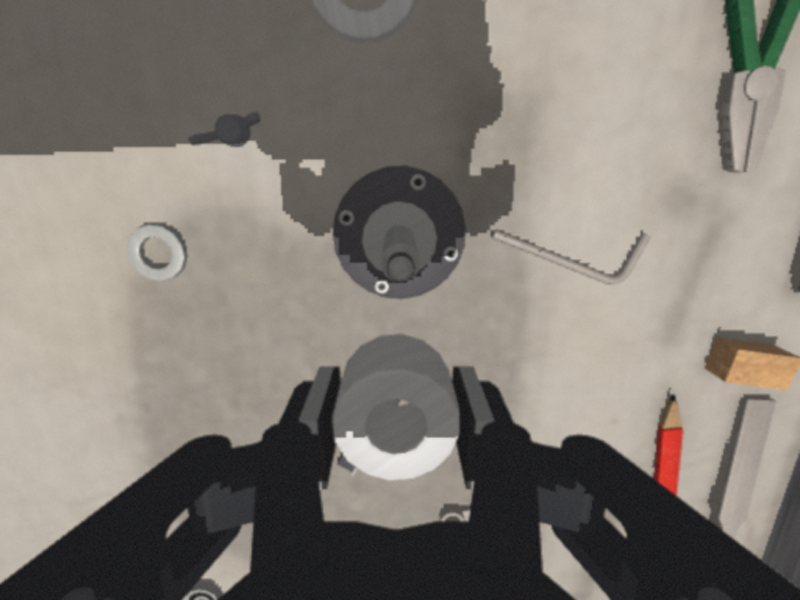

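The held sleeve's top is centred at (396.5,425), the arbor tip at (400,267), flange centre (400,232), and the thin collar at (158,252).

Run:
```python
from h import *
import pickle
m,o=pickle.load(open("pics/w4.pkl","rb"));k=1.5625
f=lambda p,z:onz(m,np.array(p)/k,z).round(1)
print(f((396.5,425),143.4),f((400.3,266.5),97),f((399.5,232),12),f((399,236),26),f((158,252),6),o["position"])
print(np.array(proj(m,np.array([618.3,-36,143.4])))*k)
print(manip.get_obs()["position"])
```

```text
[619.2 -33.9 143.4] [620.6   4.5  97. ] [621.    5.1  12. ] [620.6   5.   26. ] [481.3  -7.6   6. ] [618.2601285  -35.95553695 118.89826815]
[393.63925429 430.9201154 ]
[617.76052975 -36.85886898 118.82617353]
```

```bash
python3 -m crank '[[0.14,2,0,0,0,0,3.5],[0.14,3.85,0,0,0,0,3.5],[0.14,3.85,0,0,0,0,3.5],[0.14,3.85,0,0,0,0,3.5],[0.14,3.85,-1,0,0,0,3.5],[0.14,3.85,-2,0,0,0,3.5],[0.14,3.85,-3,0,0,0,3.5],[0.14,3.85,-3,0,0,0,3.5],[0.14,3.85,-3,0,0,0,3.5]]'
python3 -m crank '[[0,0,-0.5,0,0,0,3.5],[0,0,-1,0,0,0,3.5],[0,0,-1,0,0,0,3.5],[0,0,-1,0,0,0,3.5]]'
```

```text
time: 5.1
position: [618.9, 2.1, 87.1]
eef_rot: [-2.22, -2.221, 0.002]
ft_force: [0.1, -0.5, -1.4]
finger_gap: 39.1
gripper_force: 41.4
time: 5.43
position: [619.3, 2.5, 77.9]
eef_rot: [-2.22, -2.222, 0.001]
ft_force: [0.1, -0.2, -1.5]
finger_gap: 38.9
gripper_force: 41.4
```

```bash
python3 -m crank '[[0,0,-1,0,0,0,3.5],[0,0,-2,0,0,0,3.5],[0,0,-3,0,0,0,3.5],[0,0,-4,0,0,0,3.5],[0,0,-4.4,0,0,0,3.5],[0,0,-4.5,0,0,0,3.5],[0,0,-4.6,0,0,0,3.5],[0,0,-4.6,0,0,0,3.5]]'
```

```text
time: 6.1
position: [619.6, 2.6, 32.3]
eef_rot: [-2.22, -2.222, 0.0]
ft_force: [-0.3, -0.2, -1.4]
finger_gap: 39.3
gripper_force: 41.4
```

```bash
python3 -m crank '[[0,0,-0.08,0,0,0,3.5],[0,0,-0.12,0,0,0,3.5],[0,0,-0.12,0,0,0,3.5]]'; python3 -m crank '[[0,0,0,0,0,0,5.5],[0,0,0,0,0,0,5.5],[0,0,0,0,0,0,5.5],[0,0,0,0,0,0,5.5]]'
```

```text
time: 6.35
position: [619.9, 2.6, 31.7]
eef_rot: [2.22, 2.222, 0.001]
ft_force: [-2.3, 0.6, 2.3]
finger_gap: 39.4
gripper_force: 41.7
time: 6.68
position: [619.6, 2.5, 31.1]
eef_rot: [-2.22, -2.223, 0.0]
ft_force: [-0.4, -0.1, -0.2]
finger_gap: 54.9
gripper_force: 0.0
```

```bash
python3 -m crank '[[0,0,3,0,0,0,5.5],[0,0,7,0,0,0,5.5],[0,0,8.5,0,0,0,5.5],[-0.5,-3,8.5,0,0,0,5.5],[-1,-7,8,0,0,0,5.5],[-2,-11,6,0,0,0,5.5],[-2,-13.1,4,0,0,0,5.5],[-2,-13.1,3,0,0,0,5.5],[-2,-13.1,3,0,0,0,5.5],[-2,-13.1,3,0,0,0,5.5],[-2,-13.1,3,0,0,0,5.5]]'
python3 w.py w5
```

```text
time: 7.6
position: [600.5, -126.6, 62.1]
eef_rot: [2.218, 2.225, 0.002]
ft_force: [0.0, 0.3, 0.0]
finger_gap: 55.1
gripper_force: 0.0
7.6 [ 600.5 -126.6   62.1] [2.2177e+00 2.2247e+00 2.2000e-03] [ 0.56  0.46 -0.53  1.72  0.26  1.04 -0.06] [0.  0.3 0. ]
```

View pics/w5.png

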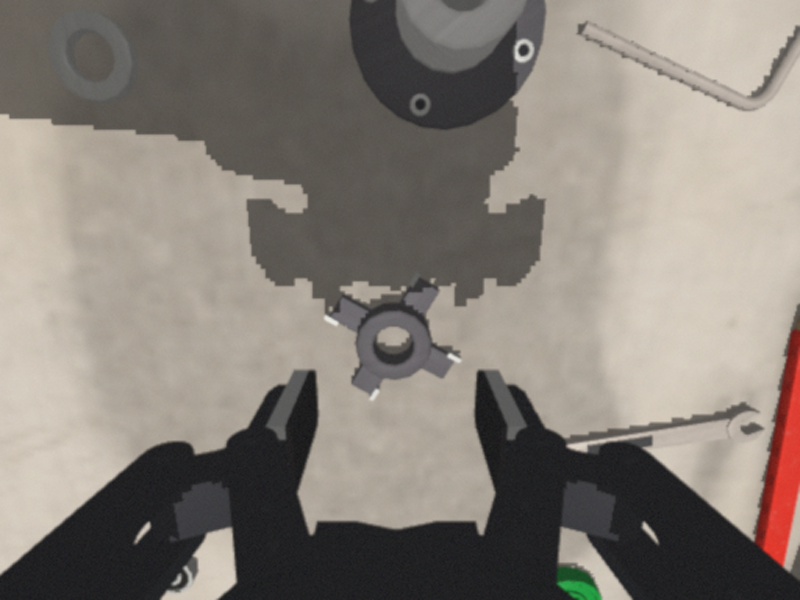

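The cutter hub top is at (393.5,342) between the fingers; its wings stand at about 62°, -28° and so on, so the clear gripping line is turned +17°.

```bash
cat > p.py <<'E'
import sys,pickle
from h import *
n=sys.argv[1];m,o=pickle.load(open(f"pics/{n}.pkl","rb"));k=1.5625
for a in sys.argv[2:]:
    u,v,z=map(float,a.split(","));print(a,onz(m,np.array((u,v))/k,z).round(1))
print("tcp",o["position"].round(1),"now",manip.get_obs()["position"].round(1))
E
python3 p.py w5 393.5,342,14 394,336.5,14
```

```text
393.5,342,14 [ 600.3 -127.4   14. ]
394,336.5,14 [ 600.5 -124.7   14. ]
tcp [ 600.5 -126.6   62.1] now [ 600.7 -126.6   62.3]
```

```bash
python3 -m crank '[[-0.04,-0.19,0,0,0,0.12,5.5],[-0.04,-0.19,-1,0,0,0.24,5.5],[-0.04,-0.19,-2.5,0,0,0.3,5.5],[-0.04,-0.19,-4.5,0,0,0.3,5.5],[-0.04,-0.19,-5.5,0,0,0.3,5.5],[-0.04,-0.19,-5.5,0,0,0.3,5.5],[-0.04,-0.19,-5.55,0,0,0.3,5.5],[-0.04,-0.19,-5.55,0,0,0.3,3],[-0.04,-0.19,-5.55,0,0,0.3,3],[-0.04,-0.19,-5.55,0,0,0.3,3],[-0.04,-0.19,-5.55,0,0,0.3,3],[-0.04,-0.19,-5.55,0,0,0.3,3],[-0.04,-0.19,-5.55,0,0,0.3,3]]' 40
```

```text
time: 8.73
position: [600.3, -130.2, 7.2]
eef_rot: [1.862, 2.528, 0.001]
ft_force: [-1.5, 0.7, 7.1]
finger_gap: 32.9
gripper_force: 40.0
```

```bash
python3 w.py w6; python3 -c "
import cv2;i=cv2.imread('pics/w6_raw.png')[180:340,150:360];cv2.imwrite('pics/w6c.png',cv2.resize(i,(735,560),interpolation=cv2.INTER_CUBIC))"
```

```text
8.7333 [ 600.3 -130.2    7.2] [1.8619e+00 2.5279e+00 1.5000e-03] [ 0.58  0.53 -0.56  1.75  0.34  0.95  0.19] [-1.5  0.7  7.1]
```

View pics/w6c.png

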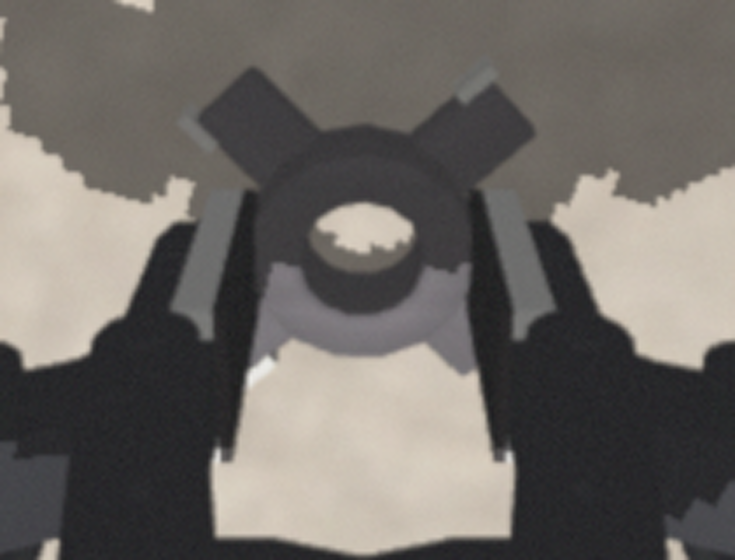

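The hub is held between the pads with the wings clear of them; hub top centre is at crop (364,250), which is raw (254,251.4).

```bash
python3 p.py w6 396.9,392.8,14
python3 - <<'E'
from h import *
import pickle
m,o=pickle.load(open("pics/w6.pkl","rb"))
R=cv2.Rodrigues(o["eef_rot"])[0]
for d in (0,7,14): print(np.array(proj(m,o["position"]+[0,0,d]))@[[3.5,0],[0,3.5]]-[525,630])
print(R.round(2), manip.get_obs()["finger_gap"])
E
```

```text
396.9,392.8,14 [ 600.7 -127.    14. ]
tcp [ 600.3 -130.2    7.2] now [ 600.3 -130.2    7.2]
[355.40891316 245.13315833]
[355.26574282 267.57073236]
[355.10935237 292.0801567 ]
[[-0.3   0.96  0.  ]
 [ 0.96  0.3  -0.  ]
 [-0.    0.   -1.  ]] 32.90663295306725
```

```bash
python3 -m crank '[[0,0,3,0,0,0,3],[0,0,7,0,0,0,3],[0.5,1,11,0,0,-0.1,3],[1,4,11.1,0,0,-0.2,3],[1.5,7,11.1,0,0,-0.3,3],[1.93,9.42,11.1,0,0,-0.3,3],[1.93,9.42,11.1,0,0,-0.3,3],[1.93,9.42,11.1,0,0,-0.3,3],[1.93,9.42,11.1,0,0,-0.3,3],[1.93,9.42,11.1,0,0,-0.3,3],[1.93,9.42,11.1,0,0,-0.3,3],[1.93,9.42,11.1,0,0,-0.3,3],[1.93,9.42,11.1,0,0,-0.3,3]]'
python3 w.py w7;python3 -c "
import cv2;i=cv2.imread('pics/w7_raw.png')[120:340,120:400];cv2.imwrite('pics/w7c.png',cv2.resize(i,None,fx=2.5,fy=2.5,interpolation=cv2.INTER_CUBIC))"
```

```text
time: 9.87
position: [618.5, -36.9, 116.5]
eef_rot: [-2.222, -2.221, 0.0]
ft_force: [0.8, 0.5, -0.9]
finger_gap: 32.5
gripper_force: 40.5
9.8667 [618.5 -36.9 116.5] [-2.2216e+00 -2.2212e+00  3.0000e-04] [ 0.44  0.42 -0.58  1.65  0.25  1.14 -0.2 ] [ 0.8  0.5 -0.9]
```

View pics/w7c.png

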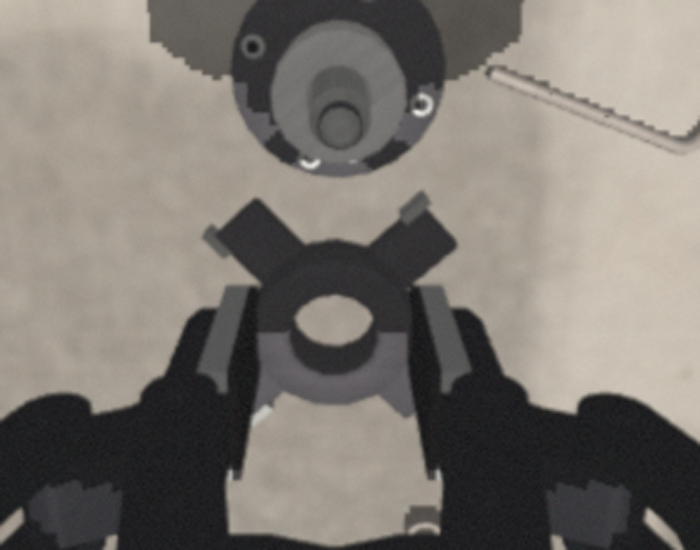

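The held cutter's bore top rim is centred at crop (335,334) and the arbor tip at crop (340,126); the sleeve stands on the shoulder.

Run:
```python
from h import *
import pickle
m,o=pickle.load(open("pics/w7.pkl","rb"))
for p,z in [((335,334),123.3),((340,126),97),((339,88),56)]: print(onz(m,np.array(p)/2.5+120,z).round(1))
print(manip.get_obs()["position"])
```

```text
[619.5 -35.1 123.3]
[620.7   4.1  97. ]
[620.8   6.   56. ]
[618.469394   -36.73530105 116.5508597 ]
```

```bash
python3 -m crank '[[0,2,0,0,0,0,3],[0,3.85,0,0,0,0,3],[0,3.85,0,0,0,0,3],[0,3.85,0,0,0,0,3],[0,3.85,0,0,0,0,3],[0,3.85,-1,0,0,0,3],[0,3.85,-2,0,0,0,3],[0,3.85,-2.7,0,0,0,3],[0,3.85,-3.5,0,0,0,3],[0,3.85,-3.5,0,0,0,3],[0,3.85,-3.5,0,0,0,3]]'
python3 -m crank '[[0,0,-0.5,0,0,0,3],[0,0,-1,0,0,0,3],[0,0,-1.5,0,0,0,3],[0,0,-1.7,0,0,0,3],[0,0,-1.7,0,0,0,3],[0,0,-1.7,0,0,0,3],[0,0,-1.7,0,0,0,3]]'
```

```text
time: 10.83
position: [618.6, 2.0, 80.4]
eef_rot: [-2.22, -2.222, 0.0]
ft_force: [2.4, -0.4, -2.9]
finger_gap: 32.7
gripper_force: 40.5
time: 11.42
position: [618.6, 2.3, 64.5]
eef_rot: [-2.22, -2.223, -0.0]
ft_force: [4.9, -0.2, -3.5]
finger_gap: 32.6
gripper_force: 40.5
```

```bash
python3 -m crank '[[0.1,0,0,0,0,0,3],[0.1,0,0,0,0,0,3],[0.1,0,-0.05,0,0,0,3],[0.1,0,-0.1,0,0,0,3],[0.1,0,-0.13,0,0,0,3],[0.1,0,-0.15,0,0,0,3]]'
```

```text
time: 11.92
position: [619.3, 2.4, 63.3]
eef_rot: [-2.22, -2.222, 0.001]
ft_force: [-3.1, 0.1, 4.7]
finger_gap: 33.2
gripper_force: 41.3
```

```bash
python3 -m crank '[[0,0,0,0,0,0,6],[0,0,0,0,0,0,6],[0,0,0,0,0,0,6],[0,0,2,0,0,0,6],[0,0,5,0,0,0,6],[0,-3,5.5,0,0,0,6],[-0.3,-7,5,0,0,0,6],[-0.5,-11,4,0,0,0,6],[-0.6,-15,3,0,0,0,6],[-0.8,-19,2,0,0,0,6],[-0.8,-23,1,0,0,0,6],[-0.8,-27,0.5,0,0,0,6],[-0.8,-28.3,0.5,0,0,0,6],[-0.8,-28.3,0.5,0,0,0,6],[-0.8,-28.3,0.5,0,0,0,6],[-0.8,-28.3,0.5,0,0,0,6],[-0.8,-28.3,0.5,0,0,0,6],[-0.8,-28.3,0.5,0,0,0,6]]'
python3 w.py w8
```

```text
time: 13.42
position: [612.1, -278.8, 68.5]
eef_rot: [2.218, 2.225, 0.001]
ft_force: [0.5, 0.1, 0.3]
finger_gap: 59.8
gripper_force: 0.0
13.4167 [ 612.1 -278.8   68.5] [2.2176e+00 2.2251e+00 8.0000e-04] [ 0.71  0.55 -0.48  1.56  0.27  1.1   0.18] [0.5 0.1 0.3]
```

View pics/w8.png

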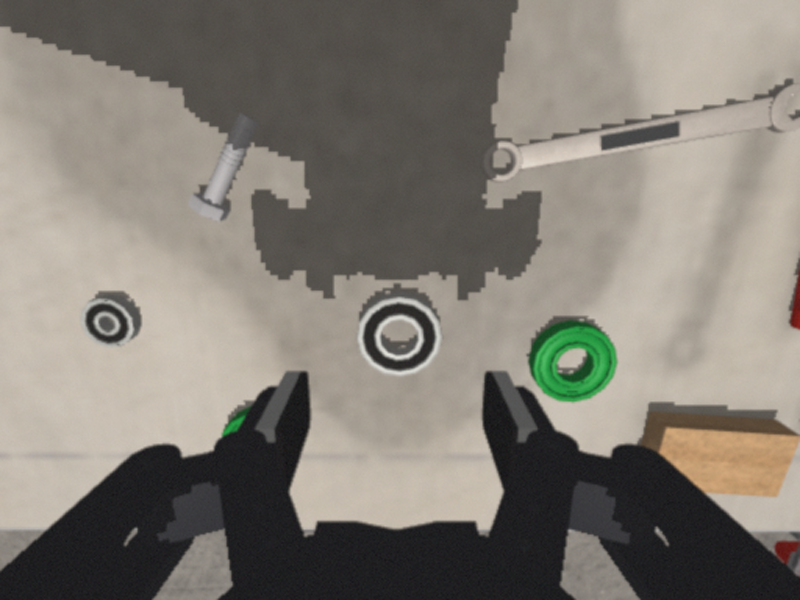

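The bearing's top is centred at (399.5,336) between the fingers; a green ring stands well to the right (573,360), another lower left (240,420).

```bash
python3 p.py w8 399.5,336,10 240,418,10
```

```text
399.5,336,10 [ 614.7 -280.8   10. ]
240,418,10 [ 533.2 -326.2   10. ]
tcp [ 612.1 -278.8   68.5] now [ 612.  -279.2   68.4]
```

```bash
python3 -m crank '[[0.12,-0.2,-2,0,0,0,6],[0.12,-0.2,-4,0,0,0,6],[0.12,-0.2,-6,0,0,0,6],[0.12,-0.2,-6.6,0,0,0,6],[0.12,-0.2,-6.6,0,0,0,6],[0.12,-0.2,-6.6,0,0,0,6],[0.12,-0.2,-6.65,0,0,0,3.5],[0.12,-0.2,-6.65,0,0,0,3.5],[0.12,-0.2,-6.65,0,0,0,3.5],[0.12,-0.2,-6.65,0,0,0,3.5],[0.12,-0.2,-6.65,0,0,0,3.5],[0.12,-0.2,-6.65,0,0,0,3.5],[0.12,-0.2,-6.65,0,0,0,3.5]]' 40
```

```text
time: 14.55
position: [613.8, -282.9, 3.6]
eef_rot: [2.219, 2.221, 0.001]
ft_force: [-1.2, 0.1, 5.9]
finger_gap: 39.1
gripper_force: 39.8
```

```bash
python3 -m crank '[[0,0,4,0,0,0,3.5],[0,2,8,0,0,0,3.5],[0.3,6,11,0,0,0,3.5],[0.6,10,11,0,0,0,3.5],[0.6,14,11,0,0,0,3.5],[0.6,18,11,0,0,0,3.5],[0.6,22,11,0,0,0,3.5],[0.6,26,11,0,0,0,3.5],[0.6,28.5,11,0,0,0,3.5],[0.6,28.5,11,0,0,0,3.5],[0.6,28.5,11,0,0,0,3.5],[0.6,28.5,11,0,0,0,3.5],[0.6,28.5,11,0,0,0,3.5],[0.6,28.5,11,0,0,0,3.5],[0.6,28.5,11,0,0,0,3.5]]'
python3 w.py w9; python3 -c "
import cv2;i=cv2.imread('pics/w9_raw.png')[170:330,130:380];cv2.imwrite('pics/w9c.png',cv2.resize(i,None,fx=3,fy=3,interpolation=cv2.INTER_CUBIC))"
```

```text
time: 15.8
position: [618.8, 0.9, 111.6]
eef_rot: [2.223, 2.22, -0.001]
ft_force: [-0.2, 0.2, -1.6]
finger_gap: 39.5
gripper_force: 40.8
15.8 [618.8   0.9 111.6] [ 2.2226e+00  2.2200e+00 -5.0000e-04] [ 0.39  0.42 -0.59  1.66  0.25  1.14 -0.26] [-0.2  0.2 -1.6]
```

View pics/w9c.png

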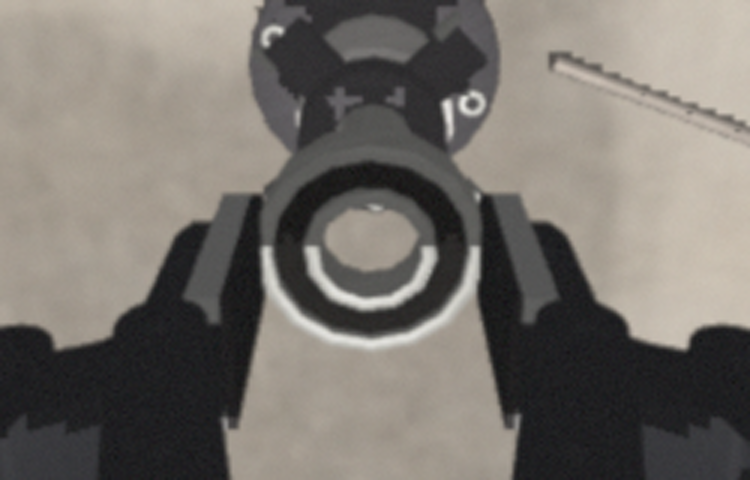

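The held bearing's top face is centred at crop (371,250); its bore is clear and the cutter is on the sleeve behind it.

Run:
```python
from h import *
import pickle
m,o=pickle.load(open("pics/w9.pkl","rb"))
print(onz(m,np.array((371,250))/3+[130,170],118).round(1),o["position"],manip.get_obs()["position"])
```

```text
[619.7   2.7 118. ] [618.79684396   0.86221238 111.594809  ] [618.75527666   1.23253151 111.5645494 ]
```

```bash
python3 -m crank '[[0.05,0.05,-0.5,0,0,0,3.5],[0.05,0.05,-1,0,0,0,3.5],[0.05,0.05,-1.5,0,0,0,3.5],[0.05,0.05,-2,0,0,0,3.5],[0.05,0.05,-2.5,0,0,0,3.5],[0.05,0.05,-2.9,0,0,0,3.5],[0.05,0.05,-2.9,0,0,0,3.5],[0.05,0.05,-2.9,0,0,0,3.5]]'
python3 -m crank '[[0,0,-0.3,0,0,0,3.5],[0,0,-0.6,0,0,0,3.5],[0,0,-0.75,0,0,0,3.5],[0,0,-0.85,0,0,0,3.5],[0,0,-0.85,0,0,0,3.5],[0,0,-0.85,0,0,0,3.5]]'
```

```text
time: 16.52
position: [619.1, 2.9, 82.3]
eef_rot: [-2.22, -2.222, 0.0]
ft_force: [1.2, -0.6, -1.1]
finger_gap: 38.9
gripper_force: 40.8
time: 17.02
position: [619.2, 2.9, 74.1]
eef_rot: [-2.22, -2.223, -0.0]
ft_force: [0.2, -0.3, -1.1]
finger_gap: 39.3
gripper_force: 40.8
```

```bash
python3 -m crank '[[0,0,-0.05,0,0,0,3.5],[0,0,-0.1,0,0,0,3.5],[0,0,-0.1,0,0,0,3.5]]'; python3 -m crank '[[0,0,0,0,0,0,6],[0,0,0,0,0,0,6],[0,0,0,0,0,0,6],[0,0,3,0,0,0,6],[0,0,5,0,0,0,6],[0,0,6,0,0,0,5.5],[-3,0,6,0,0,0,5.5],[-7,-0.6,5,0,0,0,5.5],[-11,-1.3,3,0,0,0,5.5],[-14.2,-1.3,0,0,0,0,5.5],[-14.2,-1.3,-1,0,0,0,5.5],[-14.2,-1.3,-1,0,0,0,5.5],[-14.2,-1.3,-1,0,0,0,5.5],[-14.2,-1.3,-1,0,0,0,5.5],[-14.2,-1.3,-1,0,0,0,5.5],[-14.2,-1.3,-1,0,0,0,5.5]]'
python3 w.py w10
```

```text
time: 17.27
position: [619.4, 2.9, 73.6]
eef_rot: [2.22, 2.222, 0.0]
ft_force: [-1.1, -0.3, 3.4]
finger_gap: 39.0
gripper_force: 41.3
time: 18.6
position: [478.8, -9.8, 64.0]
eef_rot: [2.219, 2.222, 0.003]
ft_force: [-0.1, 0.0, -0.4]
finger_gap: 54.8
gripper_force: 0.0
18.6 [478.8  -9.8  64. ] [2.2194 2.2221 0.0026] [ 0.51  0.21 -0.63  2.03  0.15  0.94 -0.19] [-0.1  0.  -0.4]
```

View pics/w10.png

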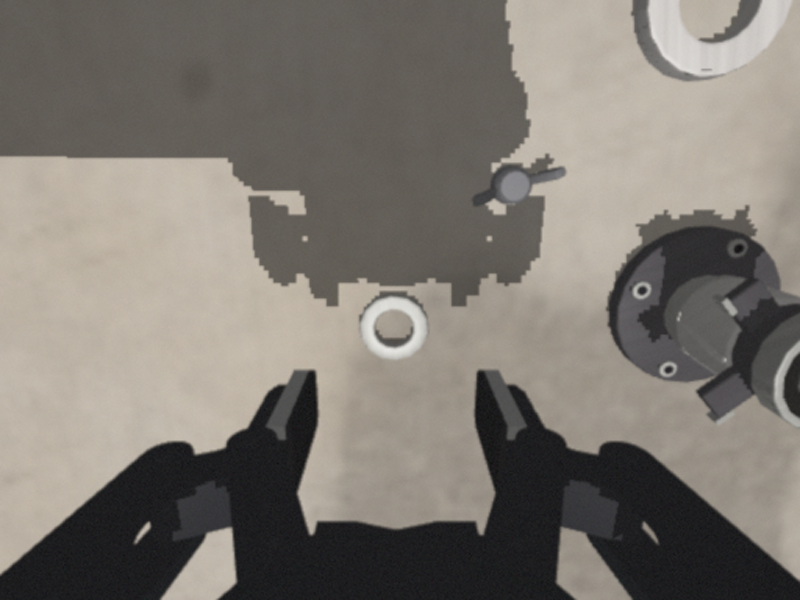

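The thin collar's top is centred at (394,326); the arbor with the seated stack is at the right, clear of the fingers.

```bash
python3 p.py w10 394,326,6
```

```text
394,326,6 [478.8  -6.5   6. ]
tcp [478.8  -9.8  64. ] now [478.5  -9.8  63.8]
```

```bash
python3 -m crank '[[-0.05,0.15,-2,0,0,0,5.5],[-0.05,0.15,-4,0,0,0,5.5],[-0.05,0.15,-5.5,0,0,0,5.5],[-0.05,0.15,-6.0,0,0,0,5.5],[-0.05,0.15,-6.15,0,0,0,5.5],[-0.05,0.15,-6.15,0,0,0,5.5],[-0.05,0.15,-6.15,0,0,0,2.5],[-0.05,0.15,-6.15,0,0,0,2.5],[-0.05,0.15,-6.15,0,0,0,2.5],[-0.05,0.15,-6.15,0,0,0,2.5],[-0.05,0.15,-6.15,0,0,0,2.5],[-0.05,0.15,-6.15,0,0,0,2.5],[-0.05,0.15,-6.15,0,0,0,2.5]]' 40
```

```text
time: 19.73
position: [477.6, -8.6, 2.9]
eef_rot: [2.219, 2.221, 0.001]
ft_force: [-1.9, -0.3, 7.5]
finger_gap: 30.1
gripper_force: 39.0
```

```bash
python3 -m crank '[[0,0,4,0,0,0,2.5],[0,0,8,0,0,0,2.5],[0,0,11.3,0,0,0,2.5],[3,0.3,11.3,0,0,0,2.5],[7,0.6,11.3,0,0,0,2.5],[11,0.9,11.3,0,0,0,2.5],[14.2,1.13,11.3,0,0,0,2.5],[14.2,1.13,11.3,0,0,0,2.5],[14.2,1.13,11.3,0,0,0,2.5],[14.2,1.13,11.3,0,0,0,2.5],[14.2,1.13,11.3,0,0,0,2.5],[14.2,1.13,11.3,0,0,0,2.5],[14.2,1.13,11.3,0,0,0,2.5]]'
python3 w.py w11
python3 - <<'E'
from h import *
import pickle
m,o=pickle.load(open("pics/w11.pkl","rb")); im=cv2.imread("pics/w11_raw.png"); g=cv2.cvtColor(im,cv2.COLOR_BGR2GRAY)
p=o["position"]; c=np.array(proj(m,p+[0.9,1.8,3.1])); print("exp",c,p)
px=np.array(proj(m,p+[17.9,1.8,3.1]))-c; print("R px",px)
e=cv2.Canny(g,40,100); ys,xs=np.nonzero(e)
# collar bore edge fit: search centre+radius of projected circles (bore 9.25, rim 17) maximizing edge support
dt=cv2.distanceTransform(255-e,cv2.DIST_L2,5); best=[]
t=np.linspace(0,2*np.pi,72,endpoint=False)
for dx in np.arange(-4,5.1,.5):
  for dy in np.arange(-6,7.1,.5):
    s=0
    for r,n in ((9.25,72),):
      q=np.array([proj(m,p+[dx+r*np.cos(a),dy+r*np.sin(a),3.1]) for a in t])
      s+=np.minimum(dt[q[:,1].round().astype(int),q[:,0].round().astype(int)],3).mean()
    best.append((round(s,2),dx,dy))
print(sorted(best)[:6])
print(im[int(c[1])-26:int(c[1])+28:3,int(c[0]),1], im[int(c[1]),int(c[0])-36:int(c[0])+37:4,1])
cv2.imwrite("pics/w11c.png",cv2.resize(im[170:330,130:380],None,fx=3,fy=3,interpolation=cv2.INTER_CUBIC))
E
```

```text
time: 20.82
position: [618.2, 2.3, 115.2]
eef_rot: [2.22, 2.222, -0.0]
ft_force: [-0.7, -0.0, -0.2]
finger_gap: 30.1
gripper_force: 39.7
20.8167 [618.2   2.3 115.2] [ 2.2200e+00  2.2217e+00 -2.0000e-04] [ 0.41  0.42 -0.61  1.66  0.26  1.14 -0.27] [-0.7 -0.  -0.2]
exp [253.69627735 250.30317383] [618.22569001   2.33085265 115.16646568]
R px [3.12777741e+01 2.90617054e-02]
[(np.float32(0.32), np.float64(0.5), np.float64(1.0)), (np.float32(0.43), np.float64(0.5), np.float64(1.5)), (np.float32(0.49), np.float64(1.0), np.float64(1.5)), (np.float32(0.56), np.float64(1.0), np.float64(1.0)), (np.float32(0.58), np.float64(0.0), np.float64(1.5)), (np.float32(0.59), np.float64(0.0), np.float64(1.0))]
[ 98  95  93  91 212 110  44  87 202 149 147 149 148  87 120 223 209 183] [ 78  27  78 205 214 125 154 148 153 157 158 154 150 127 208 193  50  25
  69]
```

```bash
python3 -m crank '[[0.06,0.06,0,0,0,0,2.5],[0.06,0.06,-0.5,0,0,0,2.5],[0.06,0.06,-1,0,0,0,2.5],[0.06,0.06,-1.5,0,0,0,2.5],[0.06,0.06,-2,0,0,0,2.5],[0.06,0.06,-2.4,0,0,0,2.5],[0.06,0.06,-2.7,0,0,0,2.5],[0.06,0.06,-2.7,0,0,0,2.5],[0.06,0.06,-2.7,0,0,0,2.5]]'
```

```text
time: 21.62
position: [619.3, 3.3, 87.4]
eef_rot: [-2.22, -2.222, 0.0]
ft_force: [0.3, -0.1, -1.2]
finger_gap: 30.4
gripper_force: 39.7
```

```bash
python3 -m crank '[[0,-0.03,-0.2,0,0,0,2.5],[0,-0.03,-0.3,0,0,0,2.5],[0,-0.03,-0.4,0,0,0,2.5],[0,-0.03,-0.4,0,0,0,2.5],[0,-0.03,-0.4,0,0,0,2.5]]';python3 -m crank '[[0,0,-0.03,0,0,0,2.5],[0,0,-0.06,0,0,0,2.5],[0,0,-0.06,0,0,0,2.5]]'
```

```text
time: 22.03
position: [619.3, 2.9, 83.6]
eef_rot: [2.22, 2.222, -0.0]
ft_force: [1.0, -0.2, 0.2]
finger_gap: 30.3
gripper_force: 39.7
time: 22.28
position: [619.4, 3.0, 83.1]
eef_rot: [2.22, 2.222, 0.0]
ft_force: [-0.5, 0.5, 0.7]
finger_gap: 30.2
gripper_force: 39.8
```

```bash
python3 -m crank '[[0,0,0,0,0,0,5.5],[0,0,0,0,0,0,5.5],[0,0,0,0,0,0,5.5],[0,0,2,0,0,0,5.5],[0,0,4,0,0,0,5.5],[0,2,5,0,0,0,5.5],[0,6,5,0,0,0,5.5],[0,10,4,0,0,0,5.5],[-0.2,14,2,0,0,0,5.5],[-0.2,18,0,0,0,0,5.5],[-0.2,22,-2,0,0,0,5.5],[-0.2,25.4,-2,0,0,0,5.5],[-0.2,25.4,-2,0,0,0,5.5],[-0.2,25.4,-2,0,0,0,5.5],[-0.2,25.4,-2,0,0,0,5.5],[-0.2,25.4,-2,0,0,0,5.5],[-0.2,25.4,-2,0,0,0,5.5],[-0.2,25.4,-2,0,0,0,5.5]]'
python3 w.py w12
```

```text
time: 23.78
position: [618.0, 255.4, 63.4]
eef_rot: [2.222, 2.22, 0.0]
ft_force: [-0.6, -0.0, 0.3]
finger_gap: 54.8
gripper_force: 0.0
23.7833 [618.  255.4  63.4] [2.2222e+00 2.2196e+00 2.0000e-04] [ 0.    0.58 -0.63  1.57  0.37  1.12 -0.72] [-0.6 -0.   0.3]
```

View pics/w12.png

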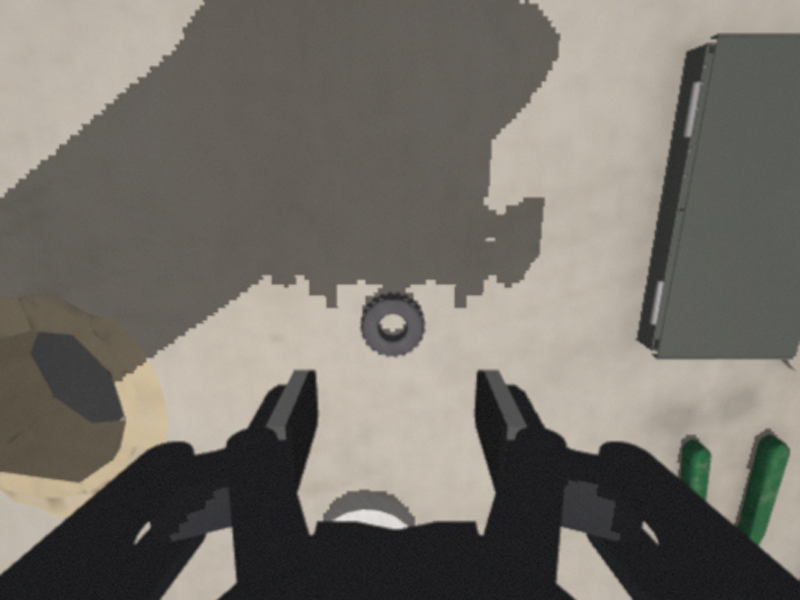

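The nut's top is centred at about (393,325) between the fingers, with nothing in their way.

```bash
python3 p.py w12 393,325.5,10
```

```text
393,325.5,10 [617.5 260.6  10. ]
tcp [618.  255.4  63.4] now [617.9 255.7  63.3]
```

```bash
python3 -m crank '[[-0.08,0.2,-2,0,0,0,5.5],[-0.08,0.2,-4,0,0,0,5.5],[-0.08,0.2,-5.5,0,0,0,5.5],[-0.08,0.2,-5.9,0,0,0,5.5],[-0.08,0.2,-5.9,0,0,0,5.5],[-0.08,0.2,-5.9,0,0,0,5.5],[-0.08,0.2,-5.9,0,0,0,2.3],[-0.08,0.2,-5.9,0,0,0,2.3],[-0.08,0.2,-5.9,0,0,0,2.3],[-0.08,0.2,-5.9,0,0,0,2.3],[-0.08,0.2,-5.9,0,0,0,2.3],[-0.08,0.2,-5.9,0,0,0,2.3],[-0.08,0.2,-5.9,0,0,0,2.3]]' 40
```

```text
time: 24.92
position: [617.3, 259.3, 5.6]
eef_rot: [2.22, 2.222, 0.003]
ft_force: [-0.5, -0.2, 5.0]
finger_gap: 26.8
gripper_force: 39.0
```

```bash
python3 -m crank '[[0,0,4,0,0,0,2.3],[0,0,8,0,0,0,2.3],[0,-3,11,0,0,0,2.3],[0.26,-7,11.2,0,0,0,2.3],[0.26,-11,11.2,0,0,0,2.3],[0.26,-15,11.2,0,0,0,2.3],[0.26,-19,11.2,0,0,0,2.3],[0.26,-23,11.2,0,0,0,2.3],[0.26,-25.65,11.2,0,0,0,2.3],[0.26,-25.65,11.2,0,0,0,2.3],[0.26,-25.65,11.2,0,0,0,2.3],[0.26,-25.65,11.2,0,0,0,2.3],[0.26,-25.65,11.2,0,0,0,2.3],[0.26,-25.65,11.2,0,0,0,2.3],[0.26,-25.65,11.2,0,0,0,2.3],[0.26,-25.65,11.2,0,0,0,2.3],[0.26,-25.65,11.2,0,0,0,2.3]]'
python3 w.py w13
python3 - <<'E'
from h import *
import pickle
m,o=pickle.load(open("pics/w13.pkl","rb")); im=cv2.imread("pics/w13_raw.png"); g=cv2.cvtColor(im,cv2.COLOR_BGR2GRAY)
p=o["position"]; e=cv2.Canny(g,25,70)
dt=cv2.distanceTransform(255-e,cv2.DIST_L2,5); t=np.linspace(0,2*np.pi,72,endpoint=False)
for r,z in ((6.6,4.4),(15.5,4.4),(6.6,-5.6)):
  best=[]
  for dx in np.arange(-4,5.1,.5):
    for dy in np.arange(-6,7.1,.5):
      q=np.array([proj(m,p+[dx+r*np.cos(a),dy+r*np.sin(a),z]) for a in t]).round().astype(int)
      best.append((round(float(np.minimum(dt[q[:,1],q[:,0]],3).mean()),2),float(dx),float(dy)))
  print(r,z,sorted(best)[:5])
cv2.imwrite("pics/w13c.png",cv2.resize(im[170:330,130:380],None,fx=3,fy=3,interpolation=cv2.INTER_CUBIC))
E
```

```text
time: 26.33
position: [619.1, 3.1, 116.0]
eef_rot: [-2.219, -2.223, -0.0]
ft_force: [-0.5, 0.3, 0.0]
finger_gap: 26.6
gripper_force: 39.4
26.3333 [619.1   3.1 116. ] [-2.2193 -2.2234 -0.    ] [ 0.41  0.43 -0.62  1.65  0.26  1.15 -0.27] [-0.5  0.3  0. ]
6.6 4.4 [(0.51, 0.5, 0.5), (0.51, 0.5, 1.0), (0.62, 0.0, 1.0), (0.63, 1.0, 0.5), (0.68, 0.0, 0.5)]
15.5 4.4 [(1.11, -0.5, 2.5), (1.12, -0.5, 3.0), (1.17, -0.5, 3.5), (1.18, 0.0, 2.5), (1.19, 0.0, 3.0)]
6.6 -5.6 [(0.64, 0.5, -6.0), (0.64, 1.0, -6.0), (0.72, 1.0, -5.5), (0.76, 0.0, -6.0), (0.77, 1.5, -5.5)]
```

```bash
python3 -m crank '[[0.06,0.04,0,0,0,0,2.3],[0.06,0.04,-0.5,0,0,0,2.3],[0.06,0.04,-1,0,0,0,2.3],[0.06,0.04,-1.4,0,0,0,2.3],[0.06,0.04,-1.8,0,0,0,2.3],[0.06,0.04,-1.8,0,0,0,2.3],[0.06,0.04,-1.8,0,0,0,2.3]]'
python3 -m crank '[[0,0,-0.15,0,0,0,2.3],[0,0,-0.3,0,0,0,2.3],[0,0,-0.4,0,0,0,2.3],[0,0,-0.4,0,0,0,2.3],[0,0,-0.4,0,0,0,2.3]]'
```

```text
time: 26.97
position: [619.5, 2.9, 97.6]
eef_rot: [-2.22, -2.222, 0.001]
ft_force: [0.1, 0.7, -1.0]
finger_gap: 26.9
gripper_force: 39.4
time: 27.38
position: [619.7, 2.9, 94.0]
eef_rot: [-2.22, -2.223, 0.0]
ft_force: [-0.5, 0.6, -0.7]
finger_gap: 26.8
gripper_force: 39.4
```

```bash
python3 -m crank '[[0,0,-0.1,0,0,0,2.3],[0,0,-0.18,0,0,0,2.3],[0,0,-0.22,0,0,0,2.3],[0,0,-0.22,0,0,0,2.3],[0,0,-0.22,0,0,0,2.3]]'
```

```text
time: 27.8
position: [619.7, 2.9, 91.8]
eef_rot: [-2.22, -2.223, 0.0]
ft_force: [0.1, 0.2, -0.5]
finger_gap: 26.8
gripper_force: 39.4
```

```bash
python3 -m crank '[[0,0,-0.03,0,0,0,2.3],[0,0,-0.05,0,0,0,2.3],[0,0,-0.05,0,0,0,2.3]]'; python3 -m crank '[[0,0,0,0,0,0,5.5],[0,0,0,0,0,0,5.5],[0,0,0,0,0,0,5.5],[0,0,0,0,0,0,5.5],[0,0,2,0,0,0,5.5],[0,0,5,0,0,0,5.5],[0,0,8,0,0,0,5.5],[-3,-4,10,0,0,0,5.5],[-6,-8,10,0,0,0,5.5],[-6,-8,10,0,0,0,5.5],[-6,-8,10,0,0,0,5.5],[-6,-8,10,0,0,0,5.5]]'
python3 w.py w14
python3 - <<'E'
from h import *
a=manip.snapshot("side"); s=manip.camera_model("side"); w=cv2.imread("pics/w14_raw.png")
u,v=map(int,proj(s,np.array([620,2.5,50])))
c=cv2.resize(a[v-50:v+40,u-45:u+45],(400,400),interpolation=cv2.INTER_CUBIC)
import pickle; m,o=pickle.load(open("pics/w14.pkl","rb"))
U,V=map(int,proj(m,np.array([620,2.5,80])));print(U,V)
U=np.clip(U,75,437);V=np.clip(V,75,309)
d=cv2.resize(w[V-75:V+75,U-75:U+75],(400,400),interpolation=cv2.INTER_CUBIC)
cv2.imwrite("pics/fin.png",np.hstack([c,d]))
E
```

```text
time: 28.05
position: [619.9, 2.8, 91.6]
eef_rot: [2.22, 2.222, 0.0]
ft_force: [-0.5, 0.3, 2.9]
finger_gap: 26.9
gripper_force: 39.8
time: 29.05
position: [559.3, -78.6, 191.7]
eef_rot: [2.223, 2.219, -0.0]
ft_force: [-0.6, 0.7, -0.8]
finger_gap: 54.8
gripper_force: 0.0
29.05 [559.3 -78.6 191.7] [ 2.2228e+00  2.2187e+00 -4.0000e-04] [ 0.59  0.24 -0.62  1.7   0.15  1.24 -0.06] [-0.6  0.7 -0.8]
324 99
```

View pics/fin.png

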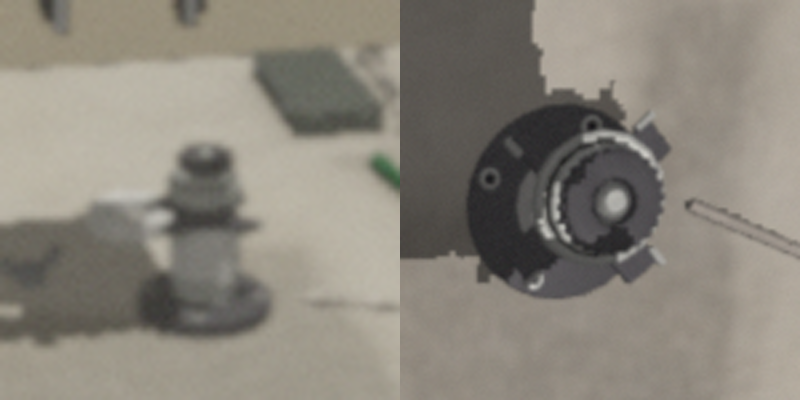

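The final picture shows the full stack level on the arbor, with the nut on top and the nose at its centre (615,202). The robot is clear of it.

```bash
python3 -c "
from plant import manip
print(manip.hand_in())"
```

```text
the job is handed in; nothing more can be done
None
```

The sleeve, cutter (hub up), bearing, thin collar and slip nut are on the arbor in that order, each seated before the next; I left the wide collar and small bearing where they lay and handed the job in at about 29 s (no verdict was returned).

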